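# Set and lock the purge gas, then draw the purge rod to its band and hold it

## Robot

A 6-joint arm with a two-finger parallel gripper is mounted at the origin on a cart in front of the work surface, level with it; the furniture and walls round the work are solid. World frame = base frame: x ahead of the robot, y to its left, z up, the work surface at z = 0. Lengths are in m, angles in rad, forces in N, time in s.
With the tool pointing down it reaches from about 0.325 to 0.775 m from the base axis. Payload 9.3 kg.
Tool frame: the origin (TCP) lies midway between the tips of the shut fingers; the grasp point (between the pads) lies 19 mm behind it; z points along the fingers, y is the line along which they close (so a half turn about z gives the same grasp; the last joint's range is limited). The gripper opens to 85 mm and grips with 20 to 120 N. Pads are 22 mm wide; open, the fingers measure 114 mm over their backs; the gripper's body (76 mm by 85 mm) begins 54 mm behind the grasp point. The pads swing forward as they close: fully open they stand 13 mm farther back than shut.
Start: joints at [-1.418, 0.259, 0.021, 1.334, 0, 1.418], TCP at [0.166, -0.524, 0.231] pointing down, gripper open.
Joint ranges: [-3.04, 3.04], [-0.91, 1.82], [-1.04, 1.36], [-1.92, 1.95], [-1.52, 1.45], [-3.14, 3.14]. Speed limits (rad/s): [2.22, 2.22, 2.79, 3.14, 3.14, 3.14].

## Interface

Orientations are given as a unit quaternion [w, x, y, z].
In Python, from station import sensors, imaging, ticket gives the robot as it stands.
- The arm moves only by the tool servo_tool, never from a script. Its argument "steps" is a list of rows, each an object of numbers: "dx", "dy", "dz": the shift along the tool's x, y, z as a fraction of full scale; "wx", "wy", "wz": the turn, a rotation vector about the tool's x, y, z as a fraction of full scale. In form: [{"dx": .., "dy": .., "dz": .., "wx": .., "wy": .., "wz": ..}, ...]. A call has 1 to 5 rows; each row is the pose to reach, as a shift and turn from the pose commanded when the call began, along the tool's axes at that moment; what a row does not reach only later rows make up. Full scale, the value 1, is 0.3 m for a shift and 30 degrees for a turn. A row lasts 1/8 s, in which the tool goes at most 62.5 mm and 10.7 degrees, less where a joint would pass 70% of its speed; a pose out of reach is approached as far as the arm can. A call with a number of a shift or a turn outside -1 to 1 is refused whole. A call with a gripper value outside its range is refused whole. "fingers" is the closure, from -1 (fully open) to 1 (shut), set as the call begins (left out, the last holds). The fingers move at their own pace and stop on an object; "force" is the grip in N (left out, the last holds). Time passes only in rows, so rows that repeat a pose let the fingers close. It gives the time, the measured TCP pose, the force, the opening and the grip force at its end, in the units of the state.
- sensors.sense(): the state, without advancing time (a new reading comes with each control period).
- imaging.snapshot(name): name is "scene" or "top" or "wrist"; returns the picture (480x640x3 uint8, red, green, blue); there is no depth.
- imaging.camera_params(name): a dict with "fx", "fy", "cx", "cy" (pixels), "distortion" ([k1, k2, p1, p2, k3] as OpenCV has them; the pictures are not rectified), "position" and "rotation" of the camera in the world; the wrist camera has in their place "mount" (4x4, takes a point from camera to tool coordinates, whose origin is the TCP and whose axes are the flange's). Camera axes: x right, y down, z forward; pixel columns grow to the right and rows downward; lengths in m; the calibration is good to about 2 mm. A picture is of the moment at which its call begins: read the wrist's pose just before it. camera_params takes no time and is no camera call.
- ticket.close_job(): hands the job in; it is judged then, once.
The state is a dict: "time": time; "qpos": joint angles; "qvel": joint speeds; "joint_torque": joint torques, N m; "tool_pos": TCP position; "tool_rot": TCP orientation; "ft_force": force on the tool from outside, world axes, zero at the start; "ft_torque": the same for the moment, N m; "opening": finger opening in m; "grip_force": force on a finger pad.
Only numpy, scipy, OpenCV 4.12 (cv2) and the standard library are available. Lean on these libraries where they do the work, as an engineer would, in place of code of your own. Each camera call takes 0.05 s, during which the arm holds its last target. There are 200 camera calls.

## Task

Get the purge fixture ready for the weld: turn the flow knob so that its bar's white pointer line points at the red mark, towards the red fork lock, and let go of it; then slide the lock fully home over the bar. Then draw the purge rod straight up out of its snug bore, without forcing it sideways, until the lower edge of its orange band is level with the top of the holder block, its foot still in the bore, and finish while holding it there in the gripper. Leave the other things on the bench where they are.

Things in the scene. Friction and masses are not known exactly. Their poses are not given: they have to be found in the camera images.
- regulator: Fixed grey flow regulator, 140 (x) x 80 (y) x 30 mm housing; origin at the centre of its underside, z up. The knob's axis stands at x = +35 mm, y = 0; the red fork lock is on the -x side of it and slides along +x between two low rails. The red mark is a line on the housing beside the knob, on its -x side. It stands level; its place and yaw vary.
- flow_knob (a joint): Angle of the black flow knob, rad, 0 to 2.4, growing clockwise from above; stays where left (friction 0.04 N m). Wanted: 1.5 within 0.12, the bar along the regulator's x axis, white pointer line and white end to -x, at the red mark. At value q the pointer's direction is pi + 1.5 - q, anticlockwise from the regulator's +x. Starts between 0.1 and 0.8.
- knob_grip (a point): Point on the knob's vertical axis, 60 mm above the bench: the bar grip is 48 mm long, 9 mm thick and stands from 42 to 68 mm above the bench, over a disc of 40 mm diameter whose top is at 42 mm. Pinch the bar across its thickness. Keep the fingertips above 44 mm.
- flow_lock (a joint): Travel of the red fork lock in m: 0 open (start), 0.030 fully home with its two prongs either side of the bar's pointer end. It slides along the regulator's +x, friction about 1.5 N, and stays where it is left. The prongs have a 15 mm gap for the 9 mm bar and strike the bar if it is out of line by more than about 0.13 rad.
- lock_tab (a point): Middle of the lock's upright tab, 63 mm above the bench; the tab is 18 mm long (regulator x), 10 mm thick (regulator y), and stands from 42 to 72 mm above the bench on the lock's 26 x 32 mm foot. Open it is 76 mm from the knob axis, home 46 mm. It can be pinched across its thickness or pushed from its -x side.
- purge_holder: Fixed aluminium purge holder, block 60 x 60 mm and 72 mm high on a dark 100 x 66 x 10 mm foot plate, brass gas inlet on its +x face; origin at the centre of its underside, z up. A vertical blind bore of 19 mm diameter, 60 mm deep, goes down its centre.
- bore_mouth (a point): Centre of the bore's mouth, on the block's top face, 72 mm above the bench; its z axis is the bore's axis.
- purge_rod: Loose upright purge rod, 18 mm diameter, 0.13 to 0.25 kg; origin at the centre of its foot, z up along the rod; it starts with its foot on the bore's floor, 60 mm below the mouth. Orange band from 27 to 37 mm above the foot; black round head of 22 mm diameter from 96 to 130 mm above the foot, to hold it by; a small brass stub ends it at 134 mm.
- band_edge (a point): Point on the rod's axis at the lower edge of the orange band, 27 mm above the foot. At the start it is 33 mm below the bore's mouth; at the end it must be level with it.
- rod_head (a point): Centre of the rod's black round head (22 mm diameter), 113 mm above the foot, about 125 mm above the bench at the start.
- sleeve_tall: Loose bystander: steel sleeve 35 mm diameter, 62 mm high, upright; origin at the centre of its underside.
- brass_bush: Loose bystander: flanged brass bush 42 mm diameter, 26 mm high; origin at the centre of its underside.
- ring_big: Loose bystander: steel ring 66 mm diameter, 20 mm high; origin at the centre of its underside.
- lens_case: Loose bystander: black round lens case 50 mm diameter, 20 mm high; origin at the centre of its underside.

How it is judged:
By the outcome, as a careful person would: the job done as asked, in the order asked, and still so for the second after the job is handed in, while the arm keeps its last pose, push and grip.
It also fails if it takes over 51 s, if anything falls off the work surface, if the arm or the gripper's body presses on something with over 40 N, if the wrist force passes 120 N, or if a joint passes its speed limit or range.

## Working session

There is one attempt and no reset: what is moved stays moved. The work goes in short steps, Python scripts to look and compute and a tool call to move; the robot and the scene stay as the last step left them, time stands still between calls to the robot, and variables do not carry over. Pictures are saved under pics/ and viewed, at most 11 in all, crops included, and the job is handed in when it is done.

Besides the shell and the picture viewer there is one more tool, called after "Call:" in YAML: its name, and indented under it one key for each argument. servo_tool: Moves the arm, as the interface text tells. Shift numbers are shares of 0.3 m and turn numbers shares of 30 degrees, none past 1 either way. Its arguments: {"type":"object","properties":{"steps":{"type":"array","items":{"type":"object","properties":{"dx":{"type":"number"},"dy":{"type":"number"},"dz":{"type":"number"},"wx":{"type":"number"},"wy":{"type":"number"},"wz":{"type":"number"}}}},"fingers":{"type":"number"},"force":{"type":"number"}},"required":["steps"]}

```bash
mkdir -p pics
cat > h.py <<'E'
import numpy as np,cv2
from station import sensors,imaging,ticket
from scipy.spatial.transform import Rotation as R
def cam(name,s=None):
    p=imaging.camera_params(name)
    K=np.array([[p['fx'],0,p['cx']],[0,p['fy'],p['cy']],[0,0,1.]]);D=np.array(p['distortion'],float)
    if 'mount' in p:
        q=s['tool_rot'];T=np.eye(4);T[:3,:3]=R.from_quat([q[1],q[2],q[3],q[0]]).as_matrix();T[:3,3]=s['tool_pos']
        M=T@np.array(p['mount']);return K,D,M[:3,3],M[:3,:3]
    r=np.array(p['rotation'],float)
    if r.size==4: r=R.from_quat([r[1],r[2],r[3],r[0]]).as_matrix()
    return K,D,np.array(p['position'],float),r
def rays(c,uv):
    K,D,o,r=c
    n=cv2.undistortPoints(np.array(uv,float).reshape(-1,1,2),K,D).reshape(-1,2)
    return o,np.c_[n,np.ones(len(n))]@r.T
def plane(c,uv,z):
    o,d=rays(c,uv);return o+d*((z-o[2])/d[:,2])[:,None]
def tri(c1,uv1,c2,uv2):
    A=np.zeros((3,3));b=np.zeros(3);L=[]
    for c,uv in((c1,uv1),(c2,uv2)):
        o,d=rays(c,[uv]);d=d[0]/np.linalg.norm(d[0]);P=np.eye(3)-np.outer(d,d);A+=P;b+=P@o;L.append((o,P))
    x=np.linalg.solve(A,b);return x,[np.linalg.norm(P@(x-o)) for o,P in L]
def proj(c,X):
    K,D,o,r=c
    return cv2.projectPoints(np.array(X,float).reshape(-1,1,3),cv2.Rodrigues(r.T)[0],-r.T@o,K,D)[0].reshape(-1,2)
def snap(name,f):
    s=sensors.sense();im=imaging.snapshot(name);cv2.imwrite('pics/'+f,im[:,:,::-1]);return s,im
E
python3 - <<'E'
from h import *
for n in('scene','top'):
    s,im=snap(n,n+'0.png');c=cam(n);print(n,c[2],c[3].round(3).tolist(),c[0][0,0])
print(sensors.sense())
E
```

```text
scene [ 0.30774376 -0.64136244  0.57431902] [[0.897, -0.247, 0.367], [-0.442, -0.509, 0.739], [0.004, -0.825, -0.566]] 456.0755195278766
top [ 0.50500619 -0.03864985  0.94677163] [[0.022, -0.985, 0.172], [-1.0, -0.019, 0.018], [-0.014, -0.172, -0.985]] 466.35793728215975
{'time': 0.1, 'qpos': array([-1.41761673e+00,  2.59141980e-01,  2.08511194e-02,  1.33368251e+00,
       -3.55085392e-05,  1.41821314e+00]), 'qvel': array([ 0.00092814, -0.00153214,  0.00054961, -0.00266519,  0.00073464,
       -0.00044526]), 'joint_torque': array([ 3.33364987e-03, -5.56695449e+01,  3.45069802e+01,  1.16398494e-02,
       -2.07582661e-04,  4.74127830e-07]), 'tool_pos': array([ 0.16551867, -0.52425221,  0.23072861]), 'tool_rot': array([-5.88517100e-04,  9.88336211e-01,  1.52286529e-01, -1.79297682e-05]), 'ft_force': array([0.44217549, 0.22882665, 0.3366562 ]), 'ft_torque': array([-0.05033419,  0.01191057,  0.00171852]), 'grip_force': 0.0, 'opening': 0.08523385181864604}
```

View pics/top0.png

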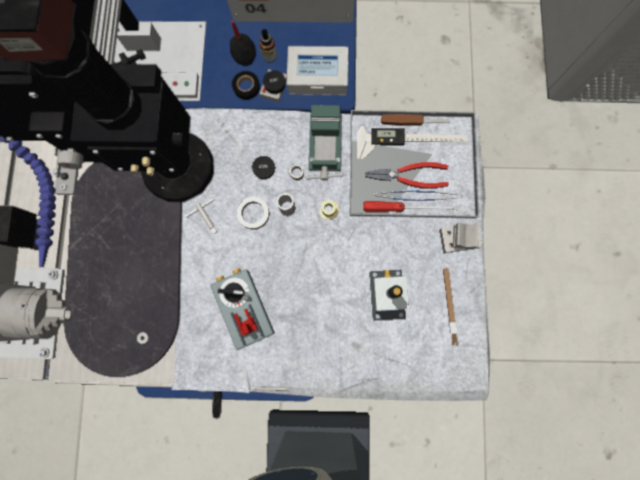

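View pics/scene0.png

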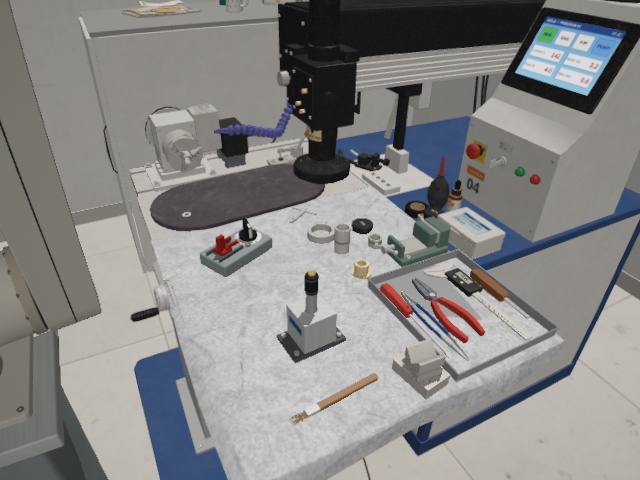

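The top view shows the regulator with its knob at about (235,292), the red lock at (246,324) and the rod head at (396,292). In the scene view the knob is at (247,228), the lock at (223,244) and the rod head at (311,284). Next I get coarse positions from colour masks.

Run:
```python
from h import *
ims={n:cv2.imread(f'pics/{n}0.png') for n in('top','scene')};C={n:cam(n) for n in ims}
roi={'top':{'reg':(205,262,275,350),'rod':(370,265,415,320)},'scene':{'reg':(195,215,275,275),'rod':(290,262,330,320)}}
def cen(m,x0,y0):
    n,l,st,ce=cv2.connectedComponentsWithStats(m.astype(np.uint8));i=1+st[1:,4].argmax();return ce[i]+[x0,y0],st[i]
r={}
for n,im in ims.items():
    hsv=cv2.cvtColor(im,cv2.COLOR_BGR2HSV)
    x0,y0,x1,y1=roi[n]['reg'];h=hsv[y0:y1,x0:x1]
    red=((h[...,0]<8)|(h[...,0]>172))&(h[...,1]>130)&(h[...,2]>60)
    r[n,'lock']=cen(red,x0,y0)
    r[n,'knob']=cen(h[...,2]<45,x0,y0)
    x0,y0,x1,y1=roi[n]['rod'];h=hsv[y0:y1,x0:x1]
    r[n,'gold']=cen((h[...,0]>12)&(h[...,0]<32)&(h[...,1]>110)&(h[...,2]>90),x0,y0)
    r[n,'head']=cen(h[...,2]<50,x0,y0)
for k in('lock','knob','gold','head'):
    a,b=r['top',k],r['scene',k]
    print(k,a[0].round(1),b[0].round(1),a[1],b[1],tri(C['top'],a[0],C['scene'],b[0]))
print(plane(C['top'],[(235,292),(247,324)],.05))
print(plane(C['top'],[(211,283),(247,270),(273,337),(238,350)],.03))
print(plane(C['top'],[(263,167),(296,172),(254,213),(287,204),(329,210),(325,140)],.03))
p=imaging.camera_params('wrist');print(np.array(p['mount']).round(3),p['fx'])
```

```text
lock [245.7 324.1] [223.2 245.3] [ 29  48  23  26 273] [ 18  20  26  21 285] (array([0.48641267, 0.12542122, 0.04139456]), [np.float64(0.0007995643628414548), np.float64(0.0007995643628414191)])
knob [231.6 295.8] [246.1 232.1] [ 15  29  23  10 112] [ 44   2  18  24 169] (array([0.54286536, 0.15469482, 0.04021261]), [np.float64(0.0023444293582860066), np.float64(0.002344429358285982)])
gold [396.5 290.6] [311.2 273.5] [23 22  8  8 51] [18  9  8  6 33] (array([ 0.55141748, -0.14949832,  0.14073152]), [np.float64(0.0002132797547844303), np.float64(0.00021327975478471707)])
head [389.4 314.5] [311.  284.7] [10 47 18  6 82] [ 15  12  13  22 215] (array([ 0.52931889, -0.14767878,  0.12332753]), [np.float64(0.020151808475666427), np.float64(0.02015180847566657)])
[[0.54754641 0.14718497 0.05      ]
 [0.48768649 0.12109078 0.05      ]]
[[0.56504727 0.19984759 0.03      ]
 [0.59225622 0.12982802 0.03      ]
 [0.46381993 0.07312231 0.03      ]
 [0.43764315 0.13965681 0.03      ]]
[[ 0.80483303  0.10765016  0.03      ]
 [ 0.79526429  0.03940193  0.03      ]
 [ 0.70777545  0.12146819  0.03      ]
 [ 0.72762966  0.05541143  0.03      ]
 [ 0.71676463 -0.02976935  0.03      ]
 [ 0.86532722 -0.01847191  0.03      ]]
[[ 0.    -0.947 -0.321  0.084]
 [ 1.     0.     0.001 -0.001]
 [-0.001 -0.321  0.947 -0.143]
 [ 0.     0.     0.     1.   ]] 355.5937528750568
```

Run:
```python
import cv2,numpy as np
a=cv2.imread('pics/top0.png');b=cv2.imread('pics/scene0.png')
f=lambda i,x,y:cv2.resize(i[y:y+75,x:x+100],(400,300),interpolation=cv2.INTER_CUBIC)
cv2.imwrite('pics/z.png',np.vstack([np.hstack([f(a,195,270),f(a,345,255)]),np.hstack([f(b,185,205),f(b,265,265)])]))
```

```text
(no output)
```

View pics/z.png

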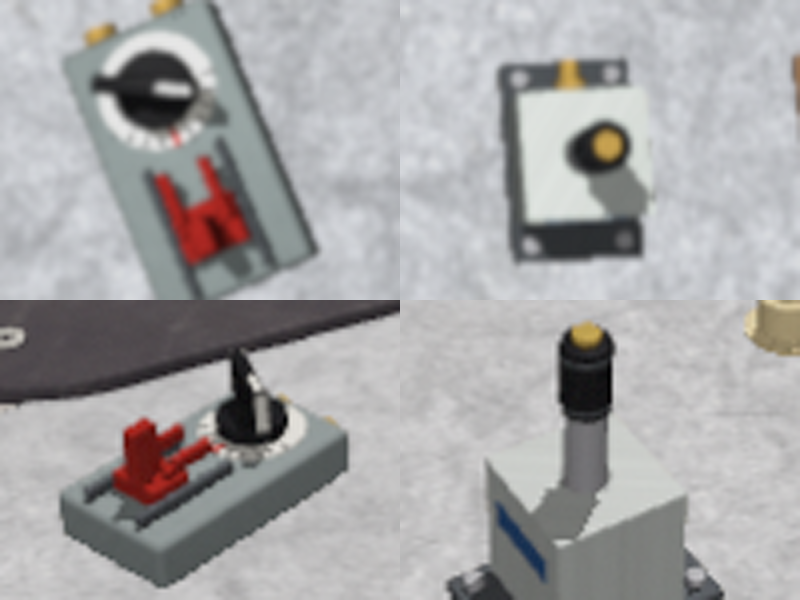

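The crops show the white pointer facing roughly world -y, the lock open at about 204° from the knob, and the rod standing upright at about (0.55,-0.15). The knob axis is near (0.546,0.15) and the regulator yaw near 24°. I'll move the wrist camera over the regulator for a precise measurement.

Call:
servo_tool:
  steps:
    - {"dx": 0.14, "dy": -0.14, "wz": 0.3}
    - {"dx": 0.28, "dy": -0.28, "wz": 0.6}
    - {"dx": 0.42, "dy": -0.42, "wz": 0.9}
    - {"dx": 0.56, "dy": -0.56, "wz": 1}
    - {"dx": 0.7, "dy": -0.7, "wz": 1}
  fingers: 0.1
  force: 40

```text
$.steps[0]: bad value
```

Call:
servo_tool:
  steps:
    - {"dx": 0.14, "dy": -0.14, "dz": 0, "wx": 0, "wy": 0, "wz": 0.3}
    - {"dx": 0.28, "dy": -0.28, "dz": 0, "wx": 0, "wy": 0, "wz": 0.6}
    - {"dx": 0.42, "dy": -0.42, "dz": 0, "wx": 0, "wy": 0, "wz": 0.9}
    - {"dx": 0.56, "dy": -0.56, "dz": 0, "wx": 0, "wy": 0, "wz": 1}
    - {"dx": 0.7, "dy": -0.7, "dz": 0, "wx": 0, "wy": 0, "wz": 1}
  fingers: 0.1
  force: 40

```text
time: 0.72
tool_pos: [0.303, -0.2592, 0.2312]
tool_rot: [-0.0, 0.994, -0.109, 0.0]
ft_force: [1.0, -1.0, -0.1]
opening: 0.0385
grip_force: 0.0
```

Call:
servo_tool:
  steps:
    - {"dx": 0.06, "dy": -0.19, "dz": 0, "wx": 0, "wy": 0, "wz": 0.3}
    - {"dx": 0.12, "dy": -0.38, "dz": 0, "wx": 0, "wy": 0, "wz": 0.6}
    - {"dx": 0.18, "dy": -0.57, "dz": 0, "wx": 0, "wy": 0, "wz": 0.9}
    - {"dx": 0.24, "dy": -0.76, "dz": 0, "wx": 0, "wy": 0, "wz": 1}
    - {"dx": 0.3, "dy": -0.95, "dz": 0, "wx": 0, "wy": 0, "wz": 1}

```text
time: 1.35
tool_pos: [0.3446, -0.1514, 0.2312]
tool_rot: [-0.024, 0.943, -0.333, 0.007]
ft_force: [-0.6, -0.5, -0.5]
opening: 0.0388
grip_force: 0.0
```

```bash
cat >> h.py <<'E'
def go(x,y,z,yaw):
    s=sensors.sense();q=s['tool_rot'];r=R.from_quat([q[1],q[2],q[3],q[0]])
    c,d=np.cos(np.radians(yaw)),np.sin(np.radians(yaw))
    t=R.from_matrix(np.array([[c,d,0],[d,-c,0],[0,0,-1.]]))
    v=r.inv().apply(np.array([x,y,z])-s['tool_pos'])/.3
    w=(r.inv()*t).as_rotvec(degrees=True)/30
    print('go',v.round(3),w.round(3),'qpos',s['qpos'].round(2),'t',round(s['time'],2))
E
python3 -c "
from h import *
print(sensors.sense()['qvel'].round(2))
go(.53,.145,.20,-95)"
```

```text
[-0.04 -0.08 -0.07  0.   -0.03  0.  ]
go [-0.138 -1.151  0.162] [-0.086  0.05   1.871] qpos [-0.68 -0.05 -0.33  1.29  0.05  3.14] t 1.35
```

Call:
servo_tool:
  steps:
    - {"dx": -0.03, "dy": -0.19, "dz": 0.03, "wx": -0.03, "wy": 0.02, "wz": -0.3}
    - {"dx": -0.06, "dy": -0.38, "dz": 0.06, "wx": -0.06, "wy": 0.03, "wz": -0.6}
    - {"dx": -0.09, "dy": -0.57, "dz": 0.1, "wx": -0.086, "wy": 0.05, "wz": -0.9}
    - {"dx": -0.11, "dy": -0.76, "dz": 0.13, "wx": -0.086, "wy": 0.05, "wz": -1}
    - {"dx": -0.13, "dy": -0.95, "dz": 0.16, "wx": -0.086, "wy": 0.05, "wz": -1}

```text
time: 1.98
tool_pos: [0.4845, 0.044, 0.1986]
tool_rot: [-0.011, 0.999, -0.048, 0.019]
ft_force: [-0.5, 0.3, -0.3]
opening: 0.0384
grip_force: 0.0
```

```bash
python3 -c "
from h import *
print(sensors.sense()['tool_pos'])
go(.53,.145,.20,85)"
```

```text
[0.48446659 0.0440199  0.19863441]
go [ 0.118 -0.35   0.008] [ 0.018 -0.091 -3.018] qpos [-0.1   0.14 -0.22  1.18  0.02  3.14] t 1.98
```

Call:
servo_tool:
  steps:
    - {"dx": 0.06, "dy": -0.17, "dz": 0, "wx": -0.02, "wy": -0.03, "wz": -0.33}
    - {"dx": 0.118, "dy": -0.35, "dz": 0.008, "wx": -0.04, "wy": -0.06, "wz": -0.66}
    - {"dx": 0.118, "dy": -0.35, "dz": 0.008, "wx": -0.06, "wy": -0.08, "wz": -1}
    - {"dx": 0.118, "dy": -0.35, "dz": 0.008, "wx": -0.06, "wy": -0.08, "wz": -1}

```text
time: 2.48
tool_pos: [0.5295, 0.1438, 0.1999]
tool_rot: [0.008, 0.978, 0.21, -0.001]
ft_force: [0.1, -0.1, 0.0]
opening: 0.0385
grip_force: 0.0
```

```bash
python3 -c "
from h import *
go(.53,.145,.20,85)
s,im=snap('wrist','w1.png');go(.53,.145,.2,27)"
```

```text
go [ 0.003 -0.003 -0.   ] [ 0.023  0.025 -2.025] qpos [ 0.12  0.27 -0.05  1.26 -0.02  2.84] t 2.48
go [ 0.004 -0.004  0.001] [ 0.031  0.009 -0.098] qpos [ 0.12  0.27 -0.05  1.26 -0.02  2.84] t 2.52
```

View pics/w1.png

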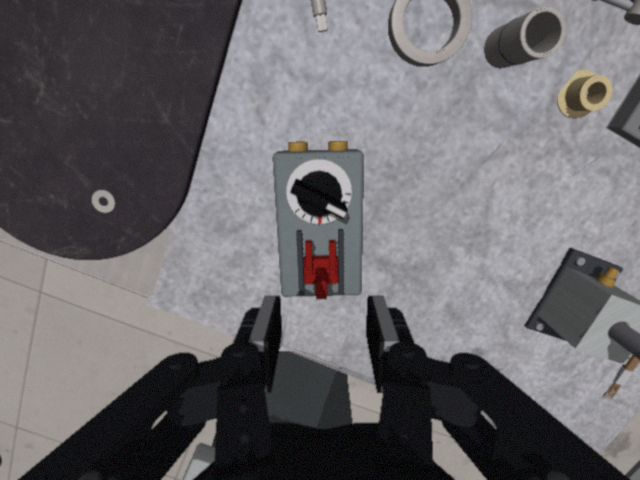

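The wrist view has the regulator almost upright: knob at (320,192), white pointer end at (345,213), red mark at (320,220) and lock at (321,270). I'll turn to the bar's direction, which also gives me a second view.

Call:
servo_tool:
  steps:
    - {"dx": 0, "dy": 0, "dz": 0, "wx": 0, "wy": 0, "wz": -0.33}
    - {"dx": 0, "dy": 0, "dz": 0, "wx": 0.01, "wy": 0.01, "wz": -0.66}
    - {"dx": 0, "dy": 0, "dz": 0, "wx": 0.02, "wy": 0.02, "wz": -1}
    - {"dx": 0, "dy": 0, "dz": 0, "wx": 0.02, "wy": 0.02, "wz": -1}

```text
time: 3.02
tool_pos: [0.5292, 0.143, 0.2008]
tool_rot: [0.002, 0.891, 0.454, 0.002]
ft_force: [-0.3, 1.1, -0.7]
opening: 0.0387
grip_force: 0.0
```

Call:
servo_tool:
  steps:
    - {"dx": 0, "dy": 0, "dz": 0.1, "wx": 0, "wy": 0, "wz": -0.33}
    - {"dx": 0, "dy": 0, "dz": 0.1, "wx": 0, "wy": 0, "wz": -0.66}
    - {"dx": 0, "dy": 0, "dz": 0.1, "wx": 0, "wy": 0, "wz": -1}
    - {"dx": 0, "dy": 0, "dz": 0.1, "wx": 0, "wy": 0, "wz": -1}

```text
time: 3.52
tool_pos: [0.5293, 0.1437, 0.1706]
tool_rot: [0.002, 0.743, 0.669, 0.001]
ft_force: [-0.1, -0.9, 0.0]
opening: 0.0382
grip_force: 0.0
```

Run:
```python
from h import *
import pickle
s,im=snap('wrist','w2.png');go(.53,.145,.17,84)
pickle.dump(s,open('s2.pkl','wb'))
```

```text
go [0.004 0.002 0.002] [ 0.009  0.002 -0.004] qpos [ 0.11  0.28 -0.11  1.18 -0.    1.79] t 3.58
```

View pics/w2.png

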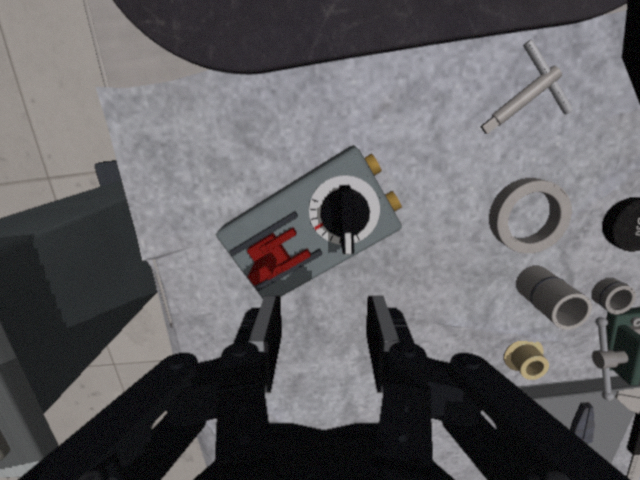

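The second view has the knob at (344,213), the white pointer at (348,243) pointing down, and the lock at (272,255). Now I triangulate the dial, bar, lock and housing.

```bash
cat > m.py <<'E'
from h import *
import pickle
def reg(im,box):
    x0,y0,x1,y1=box;I=im[y0:y1,x0:x1];h=cv2.cvtColor(I,cv2.COLOR_BGR2HSV);o=np.array([x0,y0]);out={}
    def big(m):
        cs,_=cv2.findContours(m.astype(np.uint8),cv2.RETR_EXTERNAL,cv2.CHAIN_APPROX_NONE);return max(cs,key=cv2.contourArea)
    w=(h[...,2]>165)&(h[...,1]<30)
    hull=cv2.convexHull(big(cv2.morphologyEx(w.astype(np.uint8),cv2.MORPH_CLOSE,np.ones((5,5)))))
    e=cv2.fitEllipse(hull);out['dial']=np.array(e[0])+o;out['dialax']=e[1]
    red=(((h[...,0]<8)|(h[...,0]>172))&(h[...,1]>120)&(h[...,2]>50))
    c=big(red);out['lockbox']=cv2.boxPoints(cv2.minAreaRect(c))+o
    g=((h[...,1]>22)&(h[...,0]>60)&(h[...,0]<110)&(h[...,2]>50))
    g=cv2.morphologyEx(g.astype(np.uint8),cv2.MORPH_OPEN,np.ones((3,3)))
    out['house']=cv2.boxPoints(cv2.minAreaRect(cv2.convexHull(big(g))))+o
    k=(h[...,2]<60).astype(np.uint8);d=np.zeros_like(k);cv2.fillConvexPoly(d,hull,1)
    b=cv2.erode(d,np.ones((5,5)));
    out['white']=None
    n,l,st,ce=cv2.connectedComponentsWithStats((w).astype(np.uint8))
    out['comps']=[(st[i,4],(ce[i]+o).round(1)) for i in range(1,n) if st[i,4]>15]
    return out
E
python3 - <<'E'
from m import *
s2=pickle.load(open('s2.pkl','rb'));s1={'tool_pos':np.array([.5295,.1438,.1999]),'tool_rot':np.array([.008,.978,.21,-.001])/np.linalg.norm([.008,.978,.21,-.001])}
c=[cam('wrist',s1),cam('wrist',s2)]
O=[reg(cv2.imread('pics/w1.png'),(265,140,372,302)),reg(cv2.imread('pics/w2.png'),(205,140,405,305))]
for o,k in zip(O,c):
    P=plane(k,o['house'],.03);print('house',o['house'].round(0).tolist(),'\n',P[:,:2].round(4).tolist(),'ctr',P.mean(0)[:2].round(4))
    e=[P[1]-P[0],P[2]-P[1]];L=[np.hypot(*v[:2]) for v in e];v=e[int(np.argmax(L))];print(np.round(L,4),'yaw',np.degrees(np.arctan2(v[1],v[0])))
    print('dial',o['dial'],o['dialax'],plane(k,[o['dial']],.03)[:,:2]);print('lock',o['lockbox'].round(0).tolist());print(o['comps'])
print('dial tri',tri(c[0],O[0]['dial'],c[1],O[1]['dial']))
a=[cv2.resize(cv2.imread('pics/w%d.png'%(i+1))[y:y+90,x:x+120],(480,360),interpolation=cv2.INTER_CUBIC)for i,(x,y) in enumerate([(260,140),(285,160)])]
b=[cv2.resize(cv2.imread('pics/w%d.png'%(i+1))[y:y+60,x:x+80],(480,360),interpolation=cv2.INTER_CUBIC)for i,(x,y) in enumerate([(280,240),(235,215)])]
v=np.vstack([np.hstack(a),np.hstack(b)]);cv2.imwrite('pics/z2.png',cv2.resize(v,(800,600)))
E
```

```text
Traceback (most recent call last):
  File "m.py", line 14, in reg
    out['house']=cv2.boxPoints(cv2.minAreaRect(cv2.convexHull(big(g))))+o
                                                              ~~~^^^
  File "m.py", line 6, in big
    cs,_=cv2.findContours(m.astype(np.uint8),cv2.RETR_EXTERNAL,cv2.CHAIN_APPROX_NONE);return max(cs,key=cv2.contourArea)
                                                                                             ~~~^^^^^^^^^^^^^^^^^^^^^^^^
ValueError: max() iterable argument is empty
```

```bash
sed -i "s/g=((h.*/g=((h[...,1]>GS)\&(h[...,0]>60)\&(h[...,0]<110)\&(h[...,2]>50))/; s/^import pickle/import pickle\nGS=14/" m.py
cat > r.py <<'E'
from m import *
s2=pickle.load(open('s2.pkl','rb'));s1={'tool_pos':np.array([.5295,.1438,.1999]),'tool_rot':np.array([.008,.978,.21,-.001])/np.linalg.norm([.008,.978,.21,-.001])}
c=[cam('wrist',s1),cam('wrist',s2)]
i1=cv2.cvtColor(cv2.imread('pics/w1.png'),cv2.COLOR_BGR2HSV);print(i1[165,285],i1[240,290],i1[240,265],i1[200,390])
a=[cv2.resize(cv2.imread('pics/w%d.png'%(i+1))[y:y+90,x:x+120],(480,360),interpolation=cv2.INTER_CUBIC)for i,(x,y) in enumerate([(260,140),(285,160)])]
b=[cv2.resize(cv2.imread('pics/w%d.png'%(i+1))[y:y+60,x:x+80],(480,360),interpolation=cv2.INTER_CUBIC)for i,(x,y) in enumerate([(280,240),(235,215)])]
v=np.vstack([np.hstack(a),np.hstack(b)]);cv2.imwrite('pics/z2.png',cv2.resize(v,(800,600)))
O=[reg(cv2.imread('pics/w1.png'),(265,140,372,302)),reg(cv2.imread('pics/w2.png'),(205,140,405,305))]
for o,k in zip(O,c):
    P=plane(k,o['house'],.03);print('house',o['house'].round(0).tolist(),'\n',P[:,:2].round(4).tolist(),'ctr',P.mean(0)[:2].round(4))
    e=[P[1]-P[0],P[2]-P[1]];L=[np.hypot(*v[:2]) for v in e];v=e[int(np.argmax(L))];print(np.round(L,4),'yaw',np.degrees(np.arctan2(v[1],v[0])))
    print('dial',o['dial'],o['dialax'],plane(k,[o['dial']],.03)[:,:2]);print('lock',o['lockbox'].round(0).tolist());print(o['comps'])
print('dial tri',tri(c[0],O[0]['dial'],c[1],O[1]['dial']))
E
python3 r.py
```

```text
[100  19 118] [101  24 119] [126   8 157] [130  11 143]
house [[273.0, 151.0], [362.0, 150.0], [364.0, 294.0], [275.0, 295.0]] 
 [[0.565, 0.2038], [0.5973, 0.1346], [0.4743, 0.0715], [0.4376, 0.151]] ctr [0.5186 0.1403]
[0.0764 0.1383] yaw -152.8425037239462
dial [318.52780914 191.04745865] (63.71377182006836, 64.73709106445312) [[0.5493636  0.15407346]]
lock [[303.0, 241.0], [338.0, 241.0], [338.0, 297.0], [303.0, 297.0]]
[(np.int32(334), array([271.7, 154.8])), (np.int32(51), array([313.2, 142.5])), (np.int32(28), array([324.6, 142.2])), (np.int32(52), array([356.2, 142.4])), (np.int32(32), array([369.3, 143.3])), (np.int32(1018), array([317.7, 179.5])), (np.int32(23), array([367.1, 174.1])), (np.int32(20), array([269.9, 195.4])), (np.int32(25), array([365.1, 207. ])), (np.int32(67), array([335.6, 210.1])), (np.int32(66), array([268.3, 215.8])), (np.int32(37), array([307. , 217.8])), (np.int32(18), array([330.9, 218.4])), (np.int32(25), array([314.5, 220.5])), (np.int32(25), array([324.2, 220.1])), (np.int32(99), array([271.5, 233.7])), (np.int32(359), array([270.6, 269.3])), (np.i
[... 736 characters left out ...]
array([378.2, 155. ])), (np.int32(75), array([264.8, 165.6])), (np.int32(43), array([396.8, 173.7])), (np.int32(1052), array([351.3, 197.3])), (np.int32(201), array([233. , 200.2])), (np.int32(47), array([206.7, 200.8])), (np.int32(41), array([312.7, 213.6])), (np.int32(28), array([314.4, 222.2])), (np.int32(25), array([319.9, 231.1])), (np.int32(17), array([207.8, 233.4])), (np.int32(19), array([325.6, 235.7])), (np.int32(68), array([347.6, 242.8])), (np.int32(28), array([210.7, 251.5])), (np.int32(34), array([210.9, 260.2])), (np.int32(21), array([234.2, 294.5]))]
dial tri (array([0.54877505, 0.15392023, 0.02589849]), [np.float64(0.0002382234569592981), np.float64(0.00023822345695942443)])
```

View pics/z2.png

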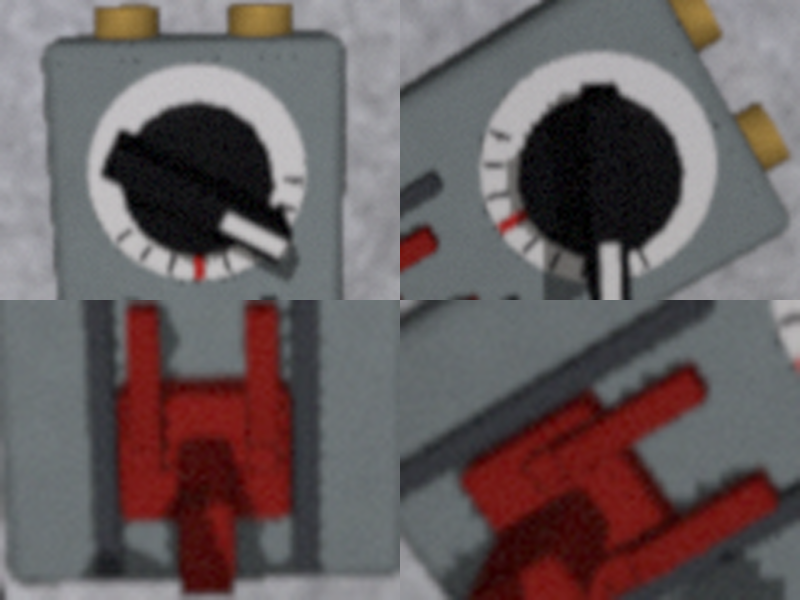

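The crops give clean corner, bar-end and dial positions, so I compute with them. View 1's far bar end is at (294.2,185.6); view 2's is at (345,186.4).

Run:
```python
from m import *
s2=pickle.load(open('s2.pkl','rb'));s1={'tool_pos':np.array([.5295,.1438,.1999]),'tool_rot':np.array([.008,.978,.21,-.001])/np.linalg.norm([.008,.978,.21,-.001])}
c=[cam('wrist',s1),cam('wrist',s2)]
W=tri(c[0],(335.6,210.1),c[1],(347.6,242.8));F=tri(c[0],(294.2,185.6),c[1],(345,186.4));Dl=tri(c[0],(318.9,191.8),c[1],(344.8,210.5))
print('white',W,'\nfar',F,'\ndial',Dl)
Ws=[plane(c[0],[(335.6,210.1)],.068)[0],plane(c[1],[(347.6,242.8)],.068)[0]];Fs=[plane(c[0],[(294.2,185.6)],.068)[0],plane(c[1],[(345,186.4)],.068)[0]]
for w,f in zip(Ws,Fs): d=w-f;print(w,f,'dir',np.degrees(np.arctan2(d[1],d[0])),np.hypot(*d[:2]),'axis',(f+24e-3*d/np.linalg.norm(d))[:2])
for k,u in((c[0],[(273.5,152),(363.5,152),(361,295),(281,296)]),(c[1],[(355,147),(401,227),(265,298),(217,233)])):
    P=plane(k,u,.03)[:,:2];print(P.round(4).tolist(),P.mean(0))
    for a,b in((3,0),(2,1)): v=P[b]-P[a];print(np.degrees(np.arctan2(v[1],v[0])),np.hypot(*v))
# red tick, dial
# lock foot/tab: prong tips
t1=[(308.7,241.5),(332.5,241.5)];t2=[(236+700/800*0+235*0,0)]
up=lambda x,y,ox,oy:(ox+x/5.,oy+(y-300)/5.)
A1=[up(145,306,280,240),up(262,306,280,240)];A2=[up(690-400,378,235,215),up(768-400,485,235,215)]
for a,b in zip(A1,A2): print('prong',a,b,tri(c[0],a,c[1],b))
```

```text
white (array([0.54756322, 0.13859643, 0.06592017]), [np.float64(0.0003387787862257141), np.float64(0.0003387787862257704)]) 
far (array([0.54957116, 0.17683907, 0.04977101]), [np.float64(0.0011137684336499096), np.float64(0.0011137684336500159)]) 
dial (array([0.54903973, 0.15377829, 0.02942002]), [np.float64(0.00041714641528331194), np.float64(0.00041714641528330435)])
[0.54777721 0.13864386 0.068     ] [0.5524411  0.17619801 0.068     ] dir -97.07938257049588 0.037842649870300005 axis [0.54948324 0.15238098]
[0.54768437 0.13962202 0.068     ] [0.54935295 0.18117733 0.068     ] dir -92.29937977420904 0.04158879367337562 axis [0.54839005 0.15719666]
[[0.5646, 0.2031], [0.5962, 0.1326], [0.4719, 0.0738], [0.4392, 0.1454]] [0.51798592 0.13872765]
24.704242895086704 0.13801797222766862
25.319370933043086 0.13746147847799053
[[0.5615, 0.2039], [0.5947, 0.1352], [0.4715, 0.0819], [0.4411, 0.1464]] [0.5172312  0.14186341]
25.52775499103989 0.13340551840059914
23.412380533631463 0.13423229610635837
prong (309.0, 241.2) (293.0, 230.6) (array([0.50568551, 0.14416369, 0.03869354]), [np.float64(0.00018279523843650497), np.float64(0.0001827952384364876)])
prong (332.4, 241.2) (308.6, 252.0) (array([0.51621206, 0.12613552, 0.04416168]), [np.float64(0.0005903265141461141), np.float64(0.0005903265141461419)])
```

```bash
python3 -c "
from h import *
go(.549,.154,.10,85);go(.549,.154,.047,85)"
```

```text
go [0.041 0.06  0.236] [ 0.009  0.002 -0.037] qpos [ 0.11  0.28 -0.11  1.18 -0.    1.79] t 3.58
go [0.041 0.06  0.412] [ 0.009  0.002 -0.037] qpos [ 0.11  0.28 -0.11  1.18 -0.    1.79] t 3.58
```

Call:
servo_tool:
  steps:
    - {"dx": 0.02, "dy": 0.03, "dz": 0.1, "wx": 0.009, "wy": 0.002, "wz": -0.037}
    - {"dx": 0.041, "dy": 0.06, "dz": 0.2, "wx": 0.009, "wy": 0.002, "wz": -0.037}
    - {"dx": 0.041, "dy": 0.06, "dz": 0.3, "wx": 0.009, "wy": 0.002, "wz": -0.037}
    - {"dx": 0.041, "dy": 0.06, "dz": 0.4, "wx": 0.009, "wy": 0.002, "wz": -0.037}
    - {"dx": 0.041, "dy": 0.06, "dz": 0.412, "wx": 0.009, "wy": 0.002, "wz": -0.037}

```text
time: 4.2
tool_pos: [0.5478, 0.1543, 0.0454]
tool_rot: [-0.001, 0.736, 0.677, -0.002]
ft_force: [0.7, 0.8, 0.1]
opening: 0.0382
grip_force: 0.0
```

Call:
servo_tool:
  steps:
    - {"dx": 0, "dy": 0, "dz": 0, "wx": 0, "wy": 0, "wz": 0}
    - {"dx": 0, "dy": 0, "dz": 0, "wx": 0, "wy": 0, "wz": 0}
    - {"dx": 0, "dy": 0, "dz": 0, "wx": 0, "wy": 0, "wz": 0}
    - {"dx": 0, "dy": 0, "dz": 0, "wx": 0, "wy": 0, "wz": 0}
  fingers: 1
  force: 30

```text
time: 4.7
tool_pos: [0.5483, 0.1549, 0.0483]
tool_rot: [-0.0, 0.735, 0.679, -0.0]
ft_force: [-6.3, 0.3, 3.8]
opening: 0.0087
grip_force: 32.1
```

```bash
python3 -c "
from h import *
s=sensors.sense();print(s['ft_force'],s['ft_torque'],s['opening'],s['grip_force'])
go(.549,.154,.047,85);go(.549,.154,.047,24.8)
s,im=snap('wrist','w3.png')"
```

```text
[-6.27261959  0.33149921  3.75567082] [ 0.09031085  1.14559697 -0.01098977] 0.008650017803481902 32.078003883361816
go [-0.003  0.003  0.004] [-0.001 -0.     0.015] qpos [ 0.13  0.4  -0.25  0.91  0.    1.78] t 4.7
go [-0.003  0.003  0.004] [-1.000e-03  0.000e+00  2.022e+00] qpos [ 0.13  0.4  -0.25  0.91  0.    1.78] t 4.7
```

View pics/w3.png

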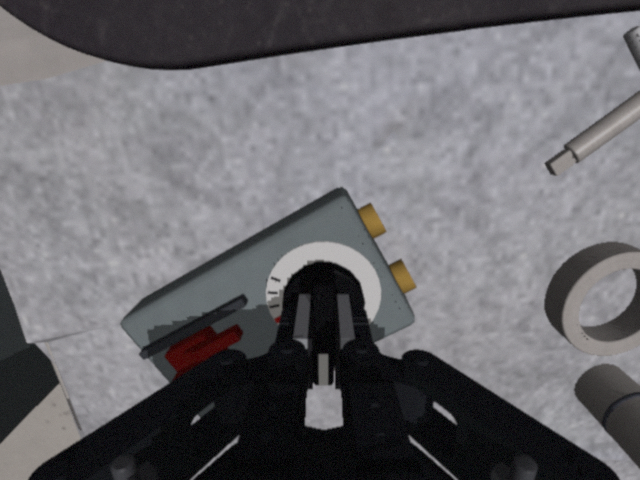

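The pinch is sound, with the bar gripped at 8.7 mm opening and 32 N. Turning clockwise now.

Call:
servo_tool:
  steps:
    - {"dx": 0, "dy": 0, "dz": 0, "wx": 0, "wy": 0, "wz": 0.25}
    - {"dx": 0, "dy": 0, "dz": 0, "wx": 0, "wy": 0, "wz": 0.5}
    - {"dx": 0, "dy": 0, "dz": 0, "wx": 0, "wy": 0, "wz": 0.75}
    - {"dx": 0, "dy": 0, "dz": 0, "wx": 0, "wy": 0, "wz": 1}

```text
time: 5.25
tool_pos: [0.5487, 0.1547, 0.0483]
tool_rot: [0.0, 0.886, 0.463, 0.0]
ft_force: [-3.5, -0.4, 2.7]
opening: 0.0085
grip_force: 31.8
```

Call:
servo_tool:
  steps:
    - {"dx": 0, "dy": 0, "dz": 0, "wx": 0, "wy": 0, "wz": 0.25}
    - {"dx": 0, "dy": 0, "dz": 0, "wx": 0, "wy": 0, "wz": 0.5}
    - {"dx": 0, "dy": 0, "dz": 0, "wx": 0, "wy": 0, "wz": 0.75}
    - {"dx": 0, "dy": 0, "dz": 0, "wx": 0, "wy": 0, "wz": 1}
    - {"dx": 0, "dy": 0, "dz": 0, "wx": 0, "wy": 0, "wz": 1}

```text
time: 5.88
tool_pos: [0.5491, 0.1543, 0.0483]
tool_rot: [0.001, 0.975, 0.221, 0.0]
ft_force: [-4.1, -3.3, 6.7]
opening: 0.0085
grip_force: 32.5
```

```bash
python3 -c "
from h import *
s=sensors.sense();print(s['ft_force'],s['ft_torque'],s['opening'],s['grip_force'],s['tool_pos'])
go(.549,.154,.047,24.8)"
```

```text
[-4.14842747 -3.26781278  6.68880833] [-0.89179125  0.92359831 -0.02381022] 0.00848189270287441 32.462196350097656 [0.54908478 0.15430664 0.04828418]
go [-0.001  0.001  0.004] [ 0.002 -0.001  0.023] qpos [ 0.13  0.41 -0.25  0.91 -0.    2.82] t 5.88
```

Call:
servo_tool:
  steps:
    - {"dx": 0, "dy": 0, "dz": 0, "wx": 0, "wy": 0, "wz": 0.03}
    - {"dx": 0, "dy": 0, "dz": 0, "wx": 0, "wy": 0, "wz": 0.03}

```text
time: 6.12
tool_pos: [0.5491, 0.1543, 0.0483]
tool_rot: [0.001, 0.977, 0.214, 0.0]
ft_force: [-3.7, -3.6, 7.3]
opening: 0.0083
grip_force: 32.5
```

Call:
servo_tool:
  steps:
    - {"dx": 0, "dy": 0, "dz": 0, "wx": 0, "wy": 0, "wz": 0}
    - {"dx": 0, "dy": 0, "dz": 0, "wx": 0, "wy": 0, "wz": 0}
    - {"dx": 0, "dy": 0, "dz": 0, "wx": 0, "wy": 0, "wz": 0}
  fingers: 0.1

```text
time: 6.5
tool_pos: [0.5492, 0.1549, 0.0471]
tool_rot: [0.0, 0.977, 0.214, 0.0]
ft_force: [1.2, -0.4, -0.5]
opening: 0.0379
grip_force: 0.0
```

Call:
servo_tool:
  steps:
    - {"dx": 0, "dy": 0, "dz": -0.1, "wx": 0, "wy": 0, "wz": 0}
    - {"dx": -0.05, "dy": 0, "dz": -0.2, "wx": 0, "wy": 0, "wz": 0}
    - {"dx": -0.1, "dy": 0, "dz": -0.3, "wx": 0, "wy": 0, "wz": 0}
    - {"dx": -0.1, "dy": 0, "dz": -0.3, "wx": 0, "wy": 0, "wz": 0}

```text
time: 7.0
tool_pos: [0.5223, 0.1423, 0.1392]
tool_rot: [0.0, 0.977, 0.213, 0.002]
ft_force: [-0.0, 0.3, -0.4]
opening: 0.0386
grip_force: 0.0
```

Run:
```python
from h import *
import pickle
s,im=snap('wrist','w4.png');pickle.dump(s,open('s4.pkl','wb'));print(s['tool_pos'],s['tool_rot'])
cv2.imwrite('pics/w4c.png',cv2.resize(cv2.imread('pics/w4.png')[130:400,230:410],(540,600+210))[:600])
```

```text
[0.52231173 0.14226062 0.13923557] [2.65700646e-04 9.76971423e-01 2.13361813e-01 1.87199106e-03]
```

View pics/w4c.png

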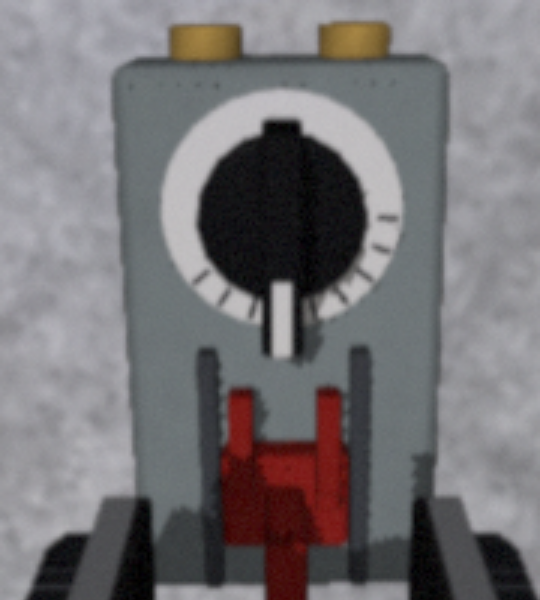

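The pointer line is on the red mark and the bar is in line, centred between the prongs. Next I pinch the lock's tab.

```bash
python3 -c "
from h import *
go(.480,.1228,.049,24.6)"
```

```text
go [-0.155  0.     0.296] [ 0.001 -0.004  0.001] qpos [ 0.11  0.29 -0.18  1.1  -0.    2.82] t 7.05
```

Call:
servo_tool:
  steps:
    - {"dx": -0.155, "dy": 0, "dz": 0.05, "wx": 0, "wy": -0.004, "wz": 0}
    - {"dx": -0.155, "dy": 0, "dz": 0.15, "wx": 0, "wy": -0.004, "wz": 0}
    - {"dx": -0.155, "dy": 0, "dz": 0.25, "wx": 0, "wy": -0.004, "wz": 0}
    - {"dx": -0.155, "dy": 0, "dz": 0.296, "wx": 0, "wy": -0.004, "wz": 0}
    - {"dx": -0.155, "dy": 0, "dz": 0.296, "wx": 0, "wy": -0.004, "wz": 0}

```text
time: 7.68
tool_pos: [0.479, 0.1229, 0.0471]
tool_rot: [0.0, 0.977, 0.213, -0.002]
ft_force: [-0.6, 0.6, 0.5]
opening: 0.0385
grip_force: 0.0
```

Call:
servo_tool:
  steps:
    - {"dx": 0, "dy": 0, "dz": 0, "wx": 0, "wy": 0, "wz": 0}
    - {"dx": 0, "dy": 0, "dz": 0, "wx": 0, "wy": 0, "wz": 0}
    - {"dx": 0, "dy": 0, "dz": 0, "wx": 0, "wy": 0, "wz": 0}
    - {"dx": 0, "dy": 0, "dz": 0, "wx": 0, "wy": 0, "wz": 0}
  fingers: 1
  force: 25

```text
time: 8.18
tool_pos: [0.4805, 0.1222, 0.0492]
tool_rot: [0.001, 0.977, 0.213, -0.0]
ft_force: [2.1, -4.4, 0.4]
opening: 0.0093
grip_force: 29.0
```

Call:
servo_tool:
  steps:
    - {"dx": 0.025, "dy": 0, "dz": 0, "wx": 0, "wy": 0, "wz": 0}
    - {"dx": 0.05, "dy": 0, "dz": 0, "wx": 0, "wy": 0, "wz": 0}
    - {"dx": 0.075, "dy": 0, "dz": 0, "wx": 0, "wy": 0, "wz": 0}
    - {"dx": 0.1, "dy": 0, "dz": 0, "wx": 0, "wy": 0, "wz": 0}
    - {"dx": 0.107, "dy": 0, "dz": 0, "wx": 0, "wy": 0, "wz": 0}

```text
time: 8.8
tool_pos: [0.5076, 0.1349, 0.049]
tool_rot: [0.002, 0.977, 0.213, -0.003]
ft_force: [-14.5, -13.1, 18.9]
opening: 0.0092
grip_force: 32.8
```

Call:
servo_tool:
  steps:
    - {"dx": 0, "dy": 0, "dz": 0, "wx": 0, "wy": 0, "wz": 0}

```text
time: 8.93
tool_pos: [0.5075, 0.1349, 0.049]
tool_rot: [0.002, 0.977, 0.213, -0.002]
ft_force: [-9.8, -11.6, 14.2]
opening: 0.0096
grip_force: 32.2
```

The lock moved 29.8 mm and met the stop. I'll release it and check.

Call:
servo_tool:
  steps:
    - {"dx": -0.005, "dy": 0, "dz": 0, "wx": 0, "wy": 0, "wz": 0}
    - {"dx": -0.005, "dy": 0, "dz": 0, "wx": 0, "wy": 0, "wz": 0}
    - {"dx": -0.005, "dy": 0, "dz": 0, "wx": 0, "wy": 0, "wz": 0}
  fingers: 0.1

```text
time: 9.3
tool_pos: [0.5076, 0.1359, 0.0482]
tool_rot: [0.0, 0.977, 0.213, -0.001]
ft_force: [-0.5, -0.3, -0.3]
opening: 0.0381
grip_force: 0.0
```

Call:
servo_tool:
  steps:
    - {"dx": 0, "dy": 0, "dz": -0.1, "wx": 0, "wy": 0, "wz": 0}
    - {"dx": 0, "dy": 0, "dz": -0.25, "wx": 0, "wy": 0, "wz": 0}
    - {"dx": 0, "dy": 0, "dz": -0.4, "wx": 0, "wy": 0, "wz": 0}
    - {"dx": 0, "dy": 0, "dz": -0.55, "wx": 0, "wy": 0, "wz": 0}
    - {"dx": 0, "dy": 0, "dz": -0.6, "wx": 0, "wy": 0, "wz": 0}

```text
time: 9.93
tool_pos: [0.5086, 0.1361, 0.2308]
tool_rot: [0.0, 0.977, 0.213, 0.001]
ft_force: [0.0, -0.6, -0.8]
opening: 0.0385
grip_force: 0.0
```

Run:
```python
from h import *
s,im=snap('wrist','w5.png');print(s['tool_pos'],s['tool_rot'])
cv2.imwrite('pics/w5c.png',cv2.resize(cv2.imread('pics/w5.png')[120:320,220:420],(600,600),interpolation=cv2.INTER_CUBIC))
go(.47,-.10,.26,-15)
```

```text
[0.50862674 0.13610797 0.23080369] [4.21848805e-04 9.76985098e-01 2.13305061e-01 9.43757968e-04]
go [-0.445  0.662 -0.096] [ 1.000e-03 -4.000e-03  1.321e+00] qpos [ 0.1   0.22 -0.03  1.32 -0.    2.81] t 9.97
```

View pics/w5c.png

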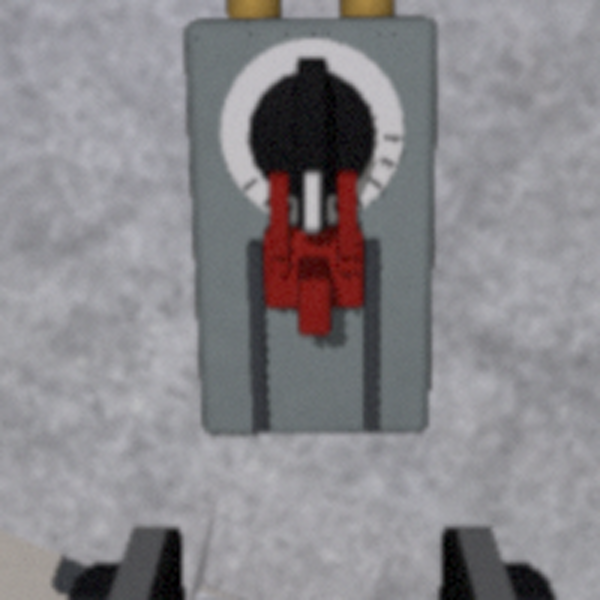

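The lock is home, its prongs either side of the white pointer end (crop x 280 and 346, pointer at 313). Now on to the rod.

```bash
python3 -c "
from h import *
go(.53,-.16,.24,5)"
```

```text
go [-0.347  0.927 -0.029] [ 0.002 -0.004  0.654] qpos [ 0.1   0.22 -0.03  1.32 -0.    2.81] t 9.97
```

Call:
servo_tool:
  steps:
    - {"dx": -0.07, "dy": 0.19, "dz": 0, "wx": 0, "wy": 0, "wz": 0}
    - {"dx": -0.14, "dy": 0.38, "dz": -0.03, "wx": 0, "wy": 0, "wz": 0}
    - {"dx": -0.21, "dy": 0.57, "dz": -0.03, "wx": 0, "wy": 0, "wz": 0}
    - {"dx": -0.28, "dy": 0.75, "dz": -0.03, "wx": 0, "wy": 0, "wz": 0}
    - {"dx": -0.347, "dy": 0.92, "dz": -0.03, "wx": 0, "wy": 0, "wz": 0}
  fingers: -0.2

```text
time: 10.6
tool_pos: [0.5276, -0.1603, 0.2358]
tool_rot: [-0.0, 0.977, 0.213, -0.002]
ft_force: [0.3, 1.1, 0.0]
opening: 0.0512
grip_force: 0.0
```

Call:
servo_tool:
  steps:
    - {"dx": 0, "dy": 0, "dz": 0, "wx": 0, "wy": 0, "wz": 0}

```text
time: 10.72
tool_pos: [0.5277, -0.1618, 0.2351]
tool_rot: [-0.0, 0.977, 0.211, -0.002]
ft_force: [-0.1, 0.9, -0.3]
opening: 0.0511
grip_force: 0.0
```

```bash
python3 -c "
from h import *
import pickle
s,im=snap('wrist','w6.png');pickle.dump(s,open('s6.pkl','wb'));print(s['qvel'].round(3))
print(proj(cam('wrist',s),[(.5514,-.1495,.146)]))
go(.55,-.15,.19,24.6)"
```

```text
[ 0.062 -0.025 -0.022  0.014  0.016  0.044]
[[322.07625842 208.73545951]]
go [0.082 0.001 0.151] [-0.004  0.008 -0.005] qpos [-0.45  0.26  0.04  1.35 -0.    2.27] t 10.78
```

View pics/w6.png

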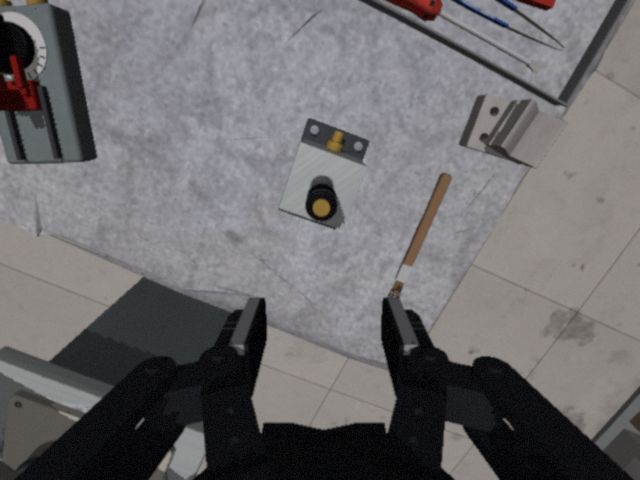

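The wrist view shows the rod's brass stub at (321,208), within a pixel of the coarse estimate. I'll go above it and triangulate with a second wrist view.

Call:
servo_tool:
  steps:
    - {"dx": 0.04, "dy": 0, "dz": 0.05, "wx": 0, "wy": 0.008, "wz": 0}
    - {"dx": 0.08, "dy": 0, "dz": 0.1, "wx": 0, "wy": 0.008, "wz": 0}
    - {"dx": 0.082, "dy": 0, "dz": 0.15, "wx": 0, "wy": 0.008, "wz": 0}
    - {"dx": 0.082, "dy": 0, "dz": 0.15, "wx": 0, "wy": 0.008, "wz": 0}

```text
time: 11.28
tool_pos: [0.5497, -0.1471, 0.1905]
tool_rot: [-0.001, 0.977, 0.214, -0.0]
ft_force: [-0.1, -0.6, 0.5]
opening: 0.0514
grip_force: 0.0
```

Run:
```python
from h import *
import pickle
s,im=snap('wrist','w7.png');s6=pickle.load(open('s6.pkl','rb'));pickle.dump(s,open('s7.pkl','wb'))
def gold(im,ctr,r):
    x,y=np.int32(ctr);h=cv2.cvtColor(im[y-r:y+r,x-r:x+r],cv2.COLOR_BGR2HSV)
    n,l,st,ce=cv2.connectedComponentsWithStats(((h[...,0]>12)&(h[...,0]<32)&(h[...,1]>100)&(h[...,2]>80)).astype(np.uint8))
    i=1+st[1:,4].argmax();print(st[i]);return ce[i]+[x-r,y-r]
ca,cb=cam('wrist',s6),cam('wrist',s)
pb=proj(cb,[(.551,-.15,.146)])[0];print(pb)
a=gold(cv2.imread('pics/w6.png'),(321,208),18);b=gold(cv2.imread('pics/w7.png'),pb,45)
print(a,b,tri(ca,a,cb,b),plane(ca,[a],.146),plane(cb,[b],.146))
x=plane(cb,[b],.146)[0];print('tool now',s['tool_pos']);go(x[0],x[1],.107,24.6)
```

```text
[329.66094927 273.09936546]
[ 10   9  17  18 241]
[ 34  33  20  20 309]
[320.87136929 207.2780083 ] [327.73462783 270.62135922] (array([ 0.55200417, -0.14832993,  0.14613351]), [np.float64(1.7749511523627667e-05), np.float64(1.7749511523687996e-05)]) [[ 0.55198328 -0.14835747  0.146     ]] [[ 0.55194221 -0.14834074  0.146     ]]
tool now [ 0.54974769 -0.14713086  0.19051161]
go [0.005 0.005 0.282] [-0.002 -0.001  0.003] qpos [-0.41  0.31 -0.01  1.25  0.    2.3 ] t 11.32
```

Call:
servo_tool:
  steps:
    - {"dx": 0.005, "dy": 0.005, "dz": 0.08, "wx": 0, "wy": 0, "wz": 0}
    - {"dx": 0.005, "dy": 0.005, "dz": 0.16, "wx": 0, "wy": 0, "wz": 0}
    - {"dx": 0.005, "dy": 0.005, "dz": 0.24, "wx": 0, "wy": 0, "wz": 0}
    - {"dx": 0.005, "dy": 0.005, "dz": 0.28, "wx": 0, "wy": 0, "wz": 0}
    - {"dx": 0.005, "dy": 0.005, "dz": 0.282, "wx": 0, "wy": 0, "wz": 0}

```text
time: 11.95
tool_pos: [0.5523, -0.1489, 0.1077]
tool_rot: [-0.0, 0.977, 0.213, 0.001]
ft_force: [-0.7, 0.1, 1.2]
opening: 0.0513
grip_force: 0.0
```

```bash
python3 -c "
from h import *
print(sensors.sense()['ft_force'])
go(.552,-.1483,.107,24.6)"
```

```text
[-0.67371518  0.05150043  1.17135728]
go [ 0.    -0.002  0.002] [-0.001 -0.003  0.001] qpos [-0.41  0.36 -0.16  1.05  0.    2.3 ] t 11.95
```

Aligned to within 0.6 mm. Closing on the head.

Call:
servo_tool:
  steps:
    - {"dx": 0, "dy": -0.002, "dz": 0, "wx": 0, "wy": 0, "wz": 0}
    - {"dx": 0, "dy": -0.002, "dz": 0, "wx": 0, "wy": 0, "wz": 0}
    - {"dx": 0, "dy": -0.002, "dz": 0, "wx": 0, "wy": 0, "wz": 0}
    - {"dx": 0, "dy": -0.002, "dz": 0, "wx": 0, "wy": 0, "wz": 0}
  fingers: 1
  force: 30

```text
time: 12.45
tool_pos: [0.5527, -0.1485, 0.1088]
tool_rot: [0.0, 0.977, 0.213, 0.002]
ft_force: [-0.0, 0.8, 7.3]
opening: 0.0212
grip_force: 29.3
```

```bash
python3 -c "
from h import *
s=sensors.sense();print(s['ft_force'],s['ft_torque'],s['tool_pos'],s['opening'],s['grip_force'],s['tool_rot'])"
```

```text
[-0.0104481   0.78818959  7.27273048] [0.19684245 0.17209449 0.00867182] [ 0.55267172 -0.14853486  0.10879846] 0.021156572349698935 29.311026334762573 [3.38880167e-04 9.76999199e-01 2.13236033e-01 1.68623949e-03]
```

Call:
servo_tool:
  steps:
    - {"dx": 0, "dy": 0, "dz": -0.02, "wx": 0, "wy": 0, "wz": 0}
    - {"dx": 0, "dy": 0, "dz": -0.04, "wx": 0, "wy": 0, "wz": 0}
    - {"dx": 0, "dy": 0, "dz": -0.05, "wx": 0, "wy": 0, "wz": 0}
    - {"dx": 0, "dy": 0, "dz": -0.05, "wx": 0, "wy": 0, "wz": 0}

```text
time: 12.95
tool_pos: [0.5522, -0.1485, 0.1229]
tool_rot: [-0.0, 0.977, 0.213, 0.001]
ft_force: [-0.5, -0.0, -0.7]
opening: 0.0213
grip_force: 29.5
```

```bash
python3 -c "
from h import *
s=sensors.sense();print(s['ft_force'],s['ft_torque'],s['tool_pos'],s['opening'],s['grip_force'],s['tool_rot'])"
```

```text
[-4.69182782e-01 -8.37196638e-05 -6.78595846e-01] [-0.00566819 -0.05230389 -0.01796692] [ 0.55222097 -0.1484752   0.12293665] 0.021333360935162145 29.482878148555756 [-2.62947296e-05  9.77007661e-01  2.13201830e-01  1.00497576e-03]
```

Call:
servo_tool:
  steps:
    - {"dx": 0, "dy": 0, "dz": -0.02, "wx": 0, "wy": 0, "wz": 0}
    - {"dx": 0, "dy": 0, "dz": -0.04, "wx": 0, "wy": 0, "wz": 0}
    - {"dx": 0, "dy": 0, "dz": -0.06, "wx": 0, "wy": 0, "wz": 0}
    - {"dx": 0, "dy": 0, "dz": -0.063, "wx": 0, "wy": 0, "wz": 0}
    - {"dx": 0, "dy": 0, "dz": -0.063, "wx": 0, "wy": 0, "wz": 0}

```text
time: 13.58
tool_pos: [0.5521, -0.1484, 0.1417]
tool_rot: [-0.0, 0.977, 0.213, 0.001]
ft_force: [-0.1, -1.0, -1.6]
opening: 0.0211
grip_force: 29.6
```

Run:
```python
from h import *
s=sensors.sense();print(s['ft_force'],s['tool_pos'],s['opening'],s['grip_force'])
snap('scene','s8.png')
c=cam('scene');X=[(.552,-.1483,z) for z in(.072,.082,.141,.175)];print(proj(c,X))
a=cv2.imread('pics/s8.png')[230:355,240:380];cv2.imwrite('pics/s8c.png',cv2.resize(a,(672,600),interpolation=cv2.INTER_CUBIC))
```

```text
[-0.09304384 -1.03923906 -1.64533648] [ 0.55208429 -0.14839052  0.14165493] 0.0211292463309085 29.5615616440773
[[311.21999138 306.32926882]
 [311.24171137 301.70022837]
 [311.37729154 272.81984523]
 [311.46164886 254.86352441]]
```

View pics/s8c.png

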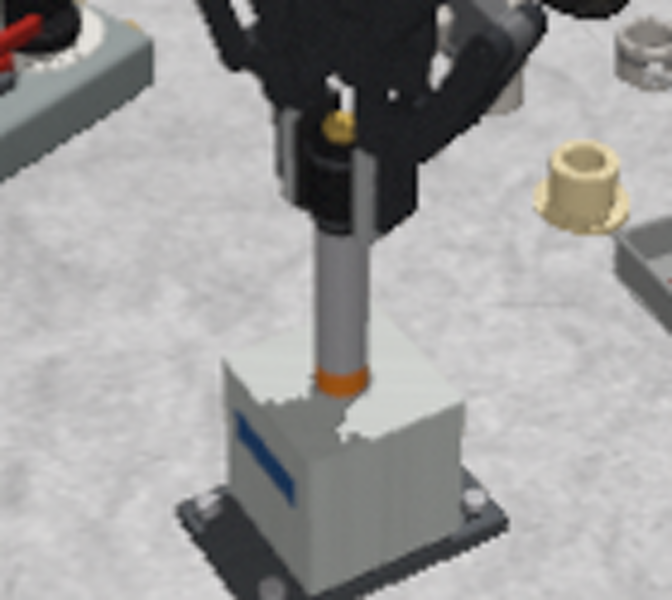

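The band has just emerged at the block top (crop (342,385)). I'll check its edges against projection.

Run:
```python
from h import *
im=cv2.imread('pics/s8.png');h=cv2.cvtColor(im,cv2.COLOR_BGR2HSV);c=cam('scene')
d=c[2][:2]-np.array([.552,-.1483]);d/=np.linalg.norm(d);p=np.array([.552,-.1483])+.009*d
print(proj(c,[(*p,z) for z in(.072,.082,.108+.033)]), proj(c,[(.552,-.1483,.179)]))
for u in(309,310,311,312,313):
    print(u,[(v,*map(int,im[v,u,::-1])) for v in range(304,315)] if u==311 else '')
m=(h[...,0]>12)&(h[...,0]<32)&(h[...,1]>110)&(h[...,2]>90);m[:250]=0;m[265:]=0;m[:,:300]=0;m[:,320:]=0
ys,xs=np.nonzero(m);print('stub',xs.mean(),ys.mean(),ys.min(),ys.max())
```

```text
[[311.20211381 310.13989878]
 [311.22390468 305.49520233]
 [311.36002126 276.49721865]] [[311.47189452 252.68330245]]
309 
310 
311 [(304, 118, 116, 118), (305, 119, 117, 120), (306, 119, 118, 119), (307, 118, 117, 118), (308, 146, 91, 61), (309, 150, 83, 22), (310, 150, 81, 22), (311, 150, 81, 21), (312, 140, 97, 63), (313, 123, 116, 111), (314, 119, 120, 117)]
312 
313 
stub 310.4193548387097 255.96774193548387 253 259
```

Three checks agree on a lift of 33 mm: the arm's own position, the stub's 17.5 px shift (17.45 predicted), and the visible band height (4.4 px of 4.6). Side force is about 1 N, so I'm handing in.

```bash
python3 -c "
from h import *
print(ticket.close_job())"
```

```text
the job is handed in; nothing more can be done
None
```

I turned the knob to the red mark, slid the lock home against its stop, and drew the rod straight up 33 mm, so its band edge is level with the block top; the job is handed in with the gripper still holding the rod.

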